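# Switch on the tube mixer behind the splash shield with the reaching hook

### The arm

A 6-joint arm with a two-finger parallel gripper is mounted at the origin on the work surface. World frame = base frame: x ahead of the robot, y to its left, z up, the work surface at z = 0. Lengths are in mm, angles in rad, forces in N, time in s.
With the tool pointing down it reaches from about 425 to 950 mm from the base axis. Payload 3.5 kg.
Tool frame: the origin (TCP) lies between the finger pads; the fingertips stand 14 mm ahead of it and the grasp point (between the pads) lies 5 mm behind it; z points along the fingers, y is the line along which they close (so a half turn about z gives the same grasp; the last joint's range is limited). The gripper opens to 85 mm and grips with 20 to 120 N. Pads are 22 mm wide; open, the fingers measure 114 mm over their backs; the gripper's body (76 mm by 85 mm) begins 54 mm behind the grasp point. The pads swing forward as they close: fully open they stand 13 mm farther back than shut.
Start: joints at [1.028, 0.286, 1.577, -0, 1.279, -0.15], TCP at [258.337, 623.593, 245.325] pointing down, gripper open.
Joint ranges: [-2.77, 2.77], [-0.9, 2.22], [0.21, 2.48], [-1.53, 4.67], [0.24, 2.81], [-2.84, 2.84]. Speed limits (rad/s): [2.79, 2.79, 3.14, 3.14, 3.14, 3.14].

### API

Orientations are given as a rotation vector (axis times angle).
In Python, from station import * gives the robot as it stands.
- The arm moves only by the shell command python3 -m pendant 'ROWS' [FORCE]. ROWS is JSON, a list that holds one entry, the list of rows, each a list of 5 numbers: the closure, from 0 (fully open) to 1 (shut), then the shift along the tool's x, y, z in m, then the turn about the tool's z in degrees. A call has exactly 10 rows; each row shifts and turns the commanded pose from where the row before left it, along the tool's axes as they then stand; what a row does not reach is not made up. A row lasts 1/12 s, in which the tool goes at most 41.7 mm and 7.16 degrees, less where a joint would pass 70% of its speed; a pose out of reach is approached as far as the arm can. A call is refused whole if a number of a shift passes 0.0417 or a number of a turn 7.16, either way. A call with a gripper value outside its range is refused whole. The fingers move at their own pace and stop on an object; FORCE is the grip in N (left out, the last holds). Time passes only in rows, so rows that do not move let the fingers close, or fill a call up. It gives the time, the measured TCP pose, the force, the opening and the grip force at its end, in the units of the state.
- sense(): the state, without advancing time (a new reading comes with each control period).
- grab_frame(name): name is "side" or "top" or "wrist"; returns a dict with "frame" (400x640x3 uint8, blue, green, red), "range_z" (400x640 float32, mm along the optical axis (not along the pixel's ray), 0 where there is no reading), "intrinsics" (3x3 intrinsics, pixels), "rvec" (rotation vector, rad) and "tvec" (3), from world to camera coordinates, as OpenCV has them. Camera axes: x right, y down, z forward; pixel columns grow to the right and rows downward; lengths in mm; the calibration is good to about 2 mm. The wrist camera is an equidistant fisheye: a pixel r from the principal point sees the ray r / f radians off the axis. A picture is of the moment at which its call begins.
- job_done(): hands the job in; it is judged then, once.
Trained networks look in a picture, given as the dict that the camera call returned (one of the last four; its "shot" number tells which), for a name from the list of things; names that differ only in an ending like _2 or _b are one class to them, and where a whole thing is asked for, a point or a joint stands for the part that bears it (a point fixed in the world has none). Each returns a list of dicts, best first, with "p" (0 to 1); they miss things now and then, are a little off and sometimes report something else, mostly with a low value. They report only what shows in the picture. A call takes as long as a camera call. They do not tell look-alikes from the thing itself.
- boxes_of(picture, label): "centre" ([row, column] as shares, 0 to 1, of the picture: columns of its width, rows of its height, amid what is visible of it).
The state is a dict: "t": time; "joints": joint angles; "joint_velocities": joint speeds; "tau": joint torques, N m; "tool_pos": TCP position; "orientation": TCP orientation; "contact_force": force on the tool from outside, world axes, zero at the start; "moment": the same for the moment, N m; "width": opening from 0.0 (shut) to 1.0 (fully open); "gripper_force": force on a finger pad.
Only numpy, scipy, OpenCV 4.12 (cv2) and the standard library are available. Lean on these libraries where they do the work, as an engineer would, in place of code of your own. Each camera call takes 0.05 s, during which the arm holds its last target. There are 200 camera calls.

### The job

Switch on the roller mixer that has the blood tubes lying on it: take the reaching hook from its rest, reach over the splash shield, and with the hook draw that mixer's switch lever all the way over towards the shield. Work the mixer with the hook only, never with the hand, leave the empty mixer switched off, and put the hook back in its rest as it was.

Things in the scene. Friction and masses are not known exactly. Their poses are not given: they have to be found in the camera images.
- hook: Reaching hook, 140 g: grey plastic handle 150 long, 16 wide, 18 high, and a round steel rod 8 thick that runs on from its front end and bends straight down. Origin: on the handle's axis, the point to grip (the handle reaches 80 behind it, 70 ahead; balance point about 30 ahead). x points along the handle to the bend, z up. In the rest its origin is 150 above the bench.
- hook_tip (a point): The lower end of the hook's upright steel leg, in the hook's frame at x = +165, y = 0, z = -120.
- rest: White rest for the hook, fixed: base 130 x 80 x 12, two upright fins 12 thick (along x), 60 wide (y) at x = -50 and +50, 88 free between them for the fingers. Each has a notch open to the top, 40 wide, floor 141, cheeks up to 167 above the bench; the handle lies loosely in both. Origin: underside centre, on the bench; x along the handle to the bend, z up; the hook belongs with its origin above this one.
- shield: Splash shield, fixed: clear upright panel 6 thick, 430 wide along y, in an aluminium frame 10 thick, top 140 above the bench, foot 30 wide. Origin: centre of its underside on the bench; +x points through it to the two mixers, whose front faces are 30 behind its middle plane.
- mixer: The mixer with three capped tubes on its rollers, fixed (the spare, 210 away along y, left or right, is alike but empty): white box 200 (x) x 170 (y) x 60 high. Origin: underside centre, on the bench; -x points to the shield. Switch lever: black paddle 36 wide (y), 10 thick, 62 long, pivoted about y at x -60, y 0, z 65; top 121 high at off. Rollers and tubes begin at x +19, 89 high.
- mixer_switch (a joint): Switch lever of the mixer with the tubes, rad: 0 = off, leaning 0.45 rad away from the shield (to the mixer's +x); 0.9 = on, at its stop, leaning 0.45 rad towards the shield (-x). Starts within 0.1 of off, stays where it is left; friction 0.03 N m (1 to 2 N at the paddle).
- spare_switch (a joint): The like lever of the empty mixer, same values; it starts off and is to stay off.
Things that resemble listed ones, but are neither listed nor needed, are in the scene too. What is shaped like the rest but yellow is not meant.

How it is judged:
By the outcome, as a careful person would: the job done as asked, in the order asked, and still so for the second after the job is handed in, with the robot touching nothing.
It also fails if it takes over 48 s, if anything falls off the work surface, if the arm or the gripper's body presses on something with over 40 N, if the wrist force passes 120 N, or if a joint passes its speed limit or range.

## Working session

There is one attempt and no reset: what is moved stays moved. The work goes in short steps, Python scripts to look and compute and a shell command to move; the robot and the scene stay as the last step left them, time stands still between calls to the robot, and variables do not carry over. Pictures are saved under pics/ and viewed, at most 10 in all, crops included, and the job is handed in when it is done.

```bash
mkdir -p pics; ls; cat > h.py <<'E'
from station import *
import numpy as np, cv2
from scipy.spatial.transform import Rotation as R
def cloud(p):
    K=np.array(p["intrinsics"]);z=p["range_z"];h,w=z.shape
    u,v=np.meshgrid(np.arange(w),np.arange(h))
    c=np.stack([(u-K[0,2])/K[0,0]*z,(v-K[1,2])/K[1,1]*z,z],-1)
    Rm=cv2.Rodrigues(np.array(p["rvec"],float))[0]
    W=(c-np.array(p["tvec"]).ravel())@Rm
    W[z==0]=np.nan
    return W
E
python3 - <<'E'
from h import *
s=sense();print(s)
for n in("side","top"):
    p=grab_frame(n);cv2.imwrite(f"pics/{n}0.png",p["frame"]);np.save(f"{n}0.npy",cloud(p))
    W=cloud(p)
    print(n,np.array(p["intrinsics"]).tolist(),p["rvec"],p["tvec"])
    for l in("hook","hook_tip","rest","shield","mixer","mixer_switch","spare_switch"):
        for b in boxes_of(p,l)[:4]:
            r,c=b["centre"];i,j=int(r*400),int(c*640);print(l,round(b["p"],2),i,j,np.round(W[min(i,399),min(j,639)]))
E
```

```text
pics
{'t': 0.0, 'joints': array([ 1.02800151e+00,  2.87181789e-01,  1.57816586e+00,  3.52184460e-05,
        1.27857999e+00, -1.49984773e-01]), 'joint_velocities': array([ 0.00054082, -0.00356297,  0.00108264,  0.00050574, -0.00025091,
        0.00069593]), 'tau': array([ 2.08813740e-04, -4.05975652e+01, -2.92627752e+01, -1.12954679e-04,
        5.84062058e-03,  2.89516997e-06]), 'tool_pos': array([258.01558823, 623.0767589 , 243.94240697]), 'orientation': array([-0.6129197 , -3.08038026,  0.00343106]), 'contact_force': array([0.21780889, 0.76662761, 0.51301589]), 'moment': array([ 0.02861327, -0.00298289,  0.01269907]), 'gripper_force': 0.0, 'width': 0.9984107715132938}
side [[403.44538108108037, 0.0, 319.2835144062462], [0.0, 403.44538108108037, 202.1835997896678], [0.0, 0.0, 1.0]] [ 1.97398224 -0.83874049  0.45313315] [-246.36518178  300.88423443  724.131603  ]
hook 0.82 162 278 [475. 275. 157.]
hook 0.48 230 395 [535. -76.  69.]
hook_tip 0.77 162 280 [478. 270. 158.]
rest 0.95 206 181 [199. 315. 124.]
rest 0.72 195 278 [428. 227.  92.]
rest 0.15 163 281 [500. 294. 139.]
shield 0.59 230 396 [535. -79.  71.]
mixer 0.67 211 454 [ 699. -140.   75.]
mixer_switch 0.74 213 441 [ 626. -141.  103.]
spare_switch 0.47 187 368 [608.  67. 104.]
spare_switch 0.23 196 277 [426. 229.  89.]
top [[433.604969753493, 0.0, 317.7230013225993], [0.0, 433.604969753493, 198.34108062735214], [0.0, 0.0, 1.0]] [ 2.17685692 -2.17386574  0.15658409] [  82.94058878  451.0207671  1257.60535233]
hook 0.94 185 244 [471. 283. 157.]
hook_tip 0.92 183 243 [476. 285. 158.]
rest 0.81 194 247 [464. 293.  15.]
shield 0.64 169 360 [529. -36.  81.]
shield 0.59 122 388 [ 674. -123.   60.]
mixer_switch 0.78 138 396 [ 617. -139.   93.]
spare_switch 0.54 139 324 [608.  68. 111.]
```

```bash
python3 - <<'E'
import cv2
for n in("side0","top0"):
    i=cv2.imread(f"pics/{n}.png");i=cv2.resize(i,(800,500));cv2.imwrite(f"pics/{n}b.png",i)
E
```

```text
(no output)
```

View pics/side0.png

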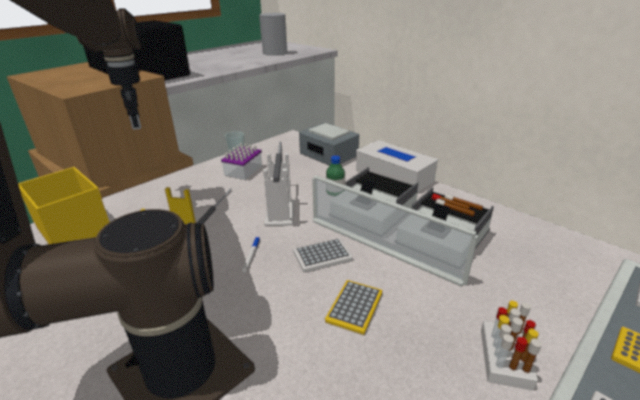

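View pics/top0.png

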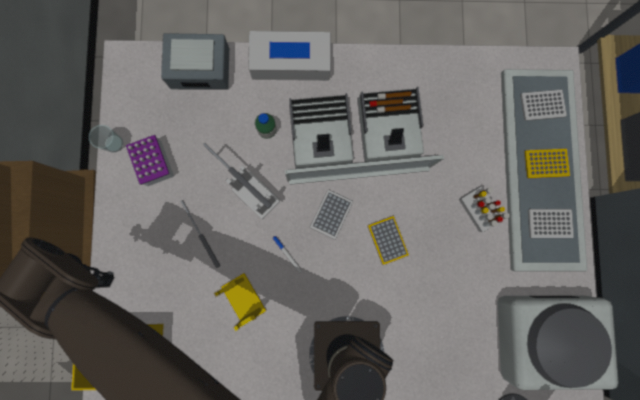

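```bash
python3 - <<'E'
import numpy as np,cv2
for n in("top0","side0"):
    W=np.load(n+".npy");i=cv2.imread(f"pics/{n}.png")
    m=(W[...,2]>144)&(W[...,2]<175)&(W[...,0]>330)&(W[...,0]<640)&(W[...,1]>150)&(W[...,1]<450)
    P=W[m];rc=np.argwhere(m);print(n,len(P))
    for q,k in list(zip(rc,P))[::max(1,len(P)//40)]:print(q,np.round(k),i[q[0],q[1]])
i=cv2.imread("pics/top0.png")[130:230,190:310];cv2.imwrite("pics/c1.png",cv2.resize(i,None,fx=5,fy=5,interpolation=2))
W=np.load("top0.npy")
# shield top
m=(W[...,2]>125)&(W[...,2]<150)&(W[...,0]>480)&(W[...,0]<620)&(W[...,1]>-320)&(W[...,1]<170)
P=W[m];print(len(P));print(np.round(P[::max(1,len(P)//12)]))
for y0,y1 in((-220,-70),(0,150)):
    m=(W[...,2]>90)&(W[...,2]<128)&(W[...,0]>580)&(W[...,0]<660)&(W[...,1]>y0)&(W[...,1]<y1)
    P=W[m];print(len(P),P.mean(0),P.min(0),P.max(0))
E
```

```text
top0 554
[143 203] [585. 395. 152.] [126 126 127]
[146 206] [576. 386. 155.] [115 112 110]
[149 207] [568. 384. 153.] [121 120 122]
[152 211] [559. 372. 156.] [114 112 111]
[155 215] [551. 361. 156.] [118 115 113]
[158 219] [543. 351. 155.] [116 113 110]
[161 223] [535. 340. 154.] [110 108 106]
[164 226] [529. 333. 148.] [111 108 107]
[166 229] [522. 324. 153.] [112 112 111]
[167 240] [517. 293. 166.] [148 148 149]
[168 241] [515. 290. 164.] [146 145 144]
[169 243] [511. 284. 169.] [117 117 116]
[170 244] [512. 285. 148.] [80 80 80]
[172 230] [505. 320. 156.] [97 96 97]
[173 236] [502. 304. 159.] [77 75 73]
[175 235] [498. 307. 155.] [80 78 77]
[176 241] [495. 291. 157.] [70 68 68]
[178 238] [488. 298. 164.] [79 77 76]
[179 240] [486. 293. 158.] [80 78 77]
[180 239] [484. 296. 157.] [75 73 72]
[181 239] [481. 296. 158.] [72 70 69]
[182 231] [478. 317. 158.] [90 90 89]
[183 229] [474. 321. 166.] [121 120 120]
[184 230] [475. 321. 146.] [98 98 99]
[185 246] [471. 277. 157.] [81 79 77]
[186 251] [468. 264. 158.] [82 80 79]
[188 248] [462. 271. 160.] [87 86 84]
[189 254] [460. 256. 158.]
[... 2229 characters left out ...]
]
[177 286] [445. 209. 146.] [125 129 129]
[178 279] [423. 211. 150.] [87 91 91]
[180 273] [411. 221. 146.] [101 102 104]
[181 276] [415. 214. 144.] [80 80 82]
613
[[ 559. -247.  138.]
 [ 549. -173.  142.]
 [ 546. -184.  142.]
 [ 544. -177.  138.]
 [ 542. -177.  136.]
 [ 535.  -31.  139.]
 [ 531.  -28.  144.]
 [ 529.  -28.  141.]
 [ 527.  -26.  137.]
 [ 521.  116.  138.]
 [ 517.  116.  141.]
 [ 515.  100.  140.]
 [ 506.  162.  141.]]
129 [ 626.70484987 -135.95877737  110.68477234] [ 612.08939434 -154.42697939   90.38186738] [ 639.63147413 -119.01457782  127.79769818]
137 [608.63400736  71.62605168 109.25302787] [593.25426851  53.34576672  90.10396161] [621.44008505  88.38163496 124.71750721]
```

View pics/c1.png

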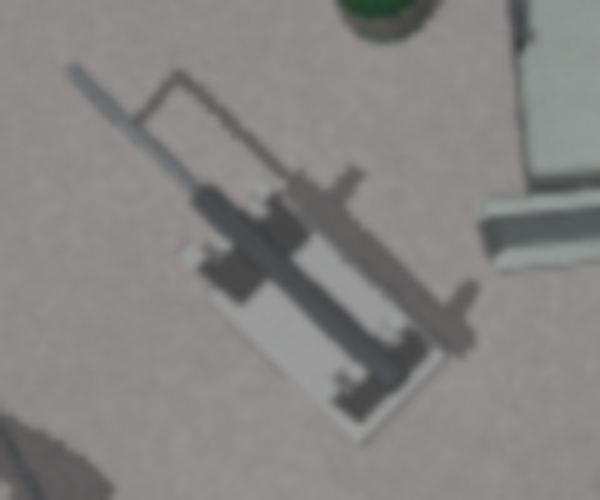

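```bash
python3 - <<'E'
from h import *
W=np.load("top0.npy");S=np.load("side0.npy");i=cv2.imread("pics/top0.png").astype(int)
# hook: dark points
for n,V in(("top",W),("side",S)):
    im=cv2.imread(f"pics/{n}0.png").astype(int).mean(-1)
    m=(V[...,2]>152)&(V[...,2]<161)&(V[...,0]>380)&(V[...,0]<560)&(V[...,1]>180)&(V[...,1]<380)&(im<95)
    P=V[m][:,:2];c=np.median(P,0)
    vx,vy,x0,y0=cv2.fitLine(P.astype(np.float32),cv2.DIST_HUBER,0,.01,.01).ravel()
    if vx<0:vx,vy=-vx,-vy
    d=np.array([vx,vy]);s=(P-[x0,y0])@d
    a,b=np.percentile(s,[.5,99.5]);print(n,len(P),"yaw",np.arctan2(vy,vx),"back",[x0,y0]+a*d,"front",[x0,y0]+b*d,b-a,"origin",[x0,y0]+(a+80)*d, V[m][:,2].mean())
# rod end
m=(W[...,2]>140)&(W[...,2]<162)&(W[...,0]>530)&(W[...,0]<640)&(W[...,1]>300)&(W[...,1]<450);P=W[m];print("rod far",P[np.argsort(P[:,0]+P[:,1])[-4:]])
# rest base
m=(W[...,2]>8)&(W[...,2]<16)&(W[...,0]>360)&(W[...,0]<580)&(W[...,1]>160)&(W[...,1]<380);print("rest",cv2.minAreaRect(W[m][:,:2].astype(np.float32)))
# mixers
for y0,y1 in((-240,-38),(-25,180)):
    m=(W[...,2]>52)&(W[...,2]<68)&(W[...,0]>545)&(W[...,0]<665)&(W[...,1]>y0)&(W[...,1]<y1)
    P=W[m][:,:2];print("mixer",len(P),P.min(0),P.max(0),cv2.minAreaRect(P.astype(np.float32)))
    m=(W[...,2]>115)&(W[...,2]<128)&(W[...,0]>590)&(W[...,0]<660)&(W[...,1]>y0)&(W[...,1]<y1)
    P=W[m];print("lever top",len(P),P.mean(0),cv2.minAreaRect(P[:,:2].astype(np.float32)))
m=(W[...,2]>134)&(W[...,2]<146)&(W[...,0]>480)&(W[...,0]<580)&(W[...,1]>-320)&(W[...,1]<190)
P=W[m][:,:2];print("shield",cv2.fitLine(P.astype(np.float32),cv2.DIST_HUBER,0,.01,.01).ravel(),P[:,1].min(),P[:,1].max())
print(R.from_rotvec(sense()["orientation"]).as_matrix().round(3))
i=cv2.imread("pics/top0.png")[80:190,280:440];cv2.imwrite("pics/c2.png",cv2.resize(i,None,fx=5,fy=5,interpolation=2))
E
```

```text
top 257 yaw 0.8040502 back [414.23550431 215.06974488] front [515.80717818 320.50292768] 146.40000522049417 origin [469.73914925 272.68350392] 158.07239812156453
side 119 yaw 0.79966694 back [414.2102395  212.05664291] front [510.74386633 311.38516787] 138.509556221525 origin [469.96588812 269.42656173] 156.63646615915798
rod far [[579.33245248 394.91549179 151.24544166]
 [584.58394219 392.17808359 152.24608492]
 [582.26128911 395.18512288 150.46241785]
 [584.70666613 394.97714494 151.67195124]]
rest ((437.6458435058594, 263.71441650390625), (167.8086700439453, 186.24136352539062), 74.86599731445312)
mixer 1539 [ 545.14016191 -239.68564688] [664.97680742 -48.00669435] ((605.0497436523438, -143.8469696044922), (119.86783599853516, 191.61582946777344), 0.032043054699897766)
lever top 57 [ 631.94708305 -135.97240302  121.2462809 ] ((632.7581176757812, -136.32167053222656), (34.47425079345703, 13.806445121765137), 89.70558166503906)
mixer 1911 [545.10612466 -15.96516408] [664.84472764 156.69851429] ((610.7936401367188, 71.98542022705078), (119.77986907958984, 169.90444946289062), 5.16052770614624)
lever top 57 [614.71597714  73.19072576 119.63483826] ((614.3225708007812, 71.48211669921875), (13.489460945129395, 33.96652603149414), 3.606119155883789)
shield [ 1.0125927e-01 -9.9486005e-01  5.3348529e+02 -5.2770199e+01] -258.6187279527865 170.04910892456257
[[-0.924  0.383  0.   ]
 [ 0.383  0.924  0.   ]
 [-0.     0.    -1.   ]]
```

View pics/c2.png

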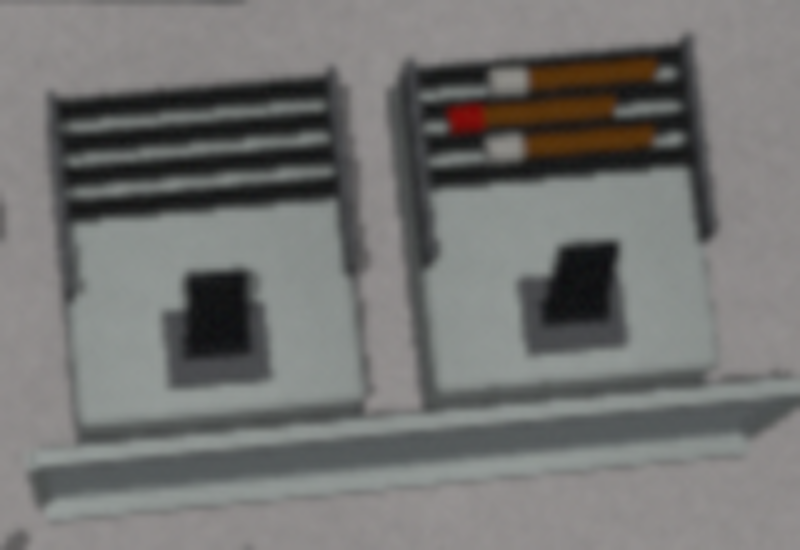

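Right mixer (crop ~590,290) carries the tubes (caps at ~470,120). The left one is empty. The hook lies in the white rest, bend pointing to the upper left of the image.

```bash
python3 -m pendant '[[[0,-0.0334,-0.023,0,0],[0,-0.0334,-0.023,0,0],[0,-0.0334,-0.023,0,0],[0,-0.0334,-0.023,0,0],[0,-0.0334,-0.023,0,0],[0,-0.0334,-0.023,0,0],[0,-0.0334,-0.023,0,0],[0,-0.0334,-0.023,0,0],[0,-0.0334,-0.023,0,0],[0,-0.0334,-0.023,0,0]]]' 40
python3 -m pendant '[[[0,0,0,0,-6.85],[0,0,0,0,-6.85],[0,0,0,0,-6.85],[0,0,0,0,-6.85],[0,0,0,0,-6.85],[0,0,0,0,-6.85],[0,0,0,0,-6.85],[0,0,0,0,-6.85],[0,0,0,0,-6.85],[0,0,0,0,-6.85]]]'
python3 - <<'E'
from h import *
s=sense();print(s["t"],s["tool_pos"],np.degrees(np.arctan2(*R.from_rotvec(s["orientation"]).as_matrix()[[1,0],0])))
p=grab_frame("wrist");cv2.imwrite("pics/w1.png",p["frame"])
for l in("hook","rest"):
    print(l,[(b["p"],b["centre"]) for b in boxes_of(p,l)[:3]])
K=np.array(p["intrinsics"]);r=np.array(p["rvec"],float);t=np.array(p["tvec"],float).ravel()
Rm=cv2.Rodrigues(r)[0];print(K.tolist(),(-Rm.T@t),Rm.T[:,2])
z=p["range_z"];h,w=z.shape
v,u=np.mgrid[:h,:w];dx=(u-K[0,2])/K[0,0];dy=(v-K[1,2])/K[1,1];th=np.hypot(dx,dy)
f=np.tan(np.clip(th,0,1.4))/np.maximum(th,1e-9)
W=(np.stack([dx*f*z,dy*f*z,z],-1)-t)@Rm
im=p["frame"].mean(-1)
m=(z>0)&(th<1.3)&(W[...,2]>153)&(W[...,2]<163)&(np.hypot(W[...,0]-468,W[...,1]-272)<130)
P=W[m][:,:2];vx,vy,x0,y0=cv2.fitLine(P.astype(np.float32),cv2.DIST_HUBER,0,.01,.01).ravel()
print(len(P),np.arctan2(vy,vx),x0,y0)
d=np.array([np.cos(.803),np.sin(.803)]);n=np.array([-d[1],d[0]])
s=(P-[468,272])@d;q=(P-[468,272])@n
for a in range(-90,130,10):
    k=(s>=a)&(s<a+10)
    if k.sum()>3:print(a,k.sum(),np.percentile(q[k],[2,50,98]).round(1))
E
```

```text
t: 1.63
tool_pos: [479.6, 281.5, 245.7]
orientation: [0.613, 3.081, 0.001]
contact_force: [0.5, 0.9, 0.1]
width: 1.002
gripper_force: 0.0
t: 2.47
tool_pos: [478.9, 283.2, 245.5]
orientation: [-1.236, 2.888, -0.0]
contact_force: [0.5, -0.1, -0.2]
width: 1.001
gripper_force: 0.0
2.4667 [478.87988792 283.24901385 245.45606062] -133.66739677849236
hook [(0.89, [0.4695, 0.4975])]
rest [(0.95, [0.0965, 0.8066]), (0.92, [0.4392, 0.5166])]
[[309.70691628693146, 0.0, 317.40715873361313], [0.0, 309.70691628693146, 200.11569674732561], [0.0, 0.0, 1.0]] [429.48476968 232.10913453 373.8156798 ] [ 0.19340547  0.20159592 -0.96018405]
4689 0.8161267 469.48044 272.67993
-80 223 [-9.6 -2.   5.5]
-70 313 [-8.8 -1.9  5.6]
-60 357 [-18.4  -1.9  21.5]
-50 326 [-8.8 -1.2  6.5]
-40 325 [-8.8 -1.1  6.6]
-30 320 [-8.8 -1.   6.7]
-20 305 [-8.1 -0.9  6.9]
-10 300 [-8.1 -0.2  7. ]
0 292 [-8.1 -0.8  7.2]
10 286 [-8.2 -0.1  7.3]
20 272 [-8.2  0.   7.5]
30 252 [-7.5  0.1  7.7]
40 402 [-27.6   0.1  29.7]
50 247 [-7.6  0.2  8.1]
60 222 [-7.7  0.3  8.2]
70 47 [-6.2  0.3  6.8]
80 46 [-2.2 -0.   2.2]
90 45 [-2.2  0.5  3. ]
100 41 [-2.2  0.5  2.5]
110 36 [-2.   0.6  3.2]
120 32 [-2.   1.5  3.7]
```

View pics/w1.png

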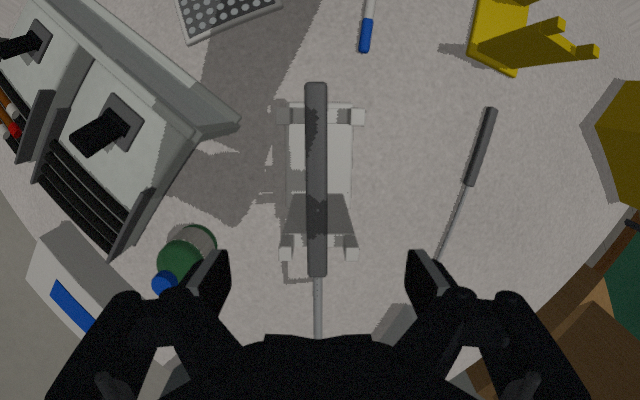

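```bash
python3 -m pendant '[[[0,0,0,0.0167,0],[0,0,0,0.0167,0],[0,0,0,0.0167,0],[0,0,0,0.0167,0],[0,0,0,0.0167,0],[0,0,0,0.0167,0],[0,0,0,0,0],[0.5,0,0,0,0],[0.6,0,0,0,0],[0.7,0,0,0,0]]]' 60
python3 -m pendant '[[[1,0,0,0,0],[1,0,0,0,0],[1,0,0,0,0],[1,0,0,0,0],[1,0,0,0,0],[1,0,0,0,0],[1,0,0,0,0],[1,0,0,0,0],[1,0,0,0,0],[1,0,0,0,0]]]' 60
```

```text
t: 3.45
tool_pos: [479.8, 283.6, 146.8]
orientation: [-1.225, 2.89, -0.0]
contact_force: [0.7, 0.4, 0.3]
width: 0.605
gripper_force: 0.0
t: 4.28
tool_pos: [479.4, 283.5, 146.2]
orientation: [-1.227, 2.891, -0.0]
contact_force: [-1.6, 0.1, 5.9]
width: 0.177
gripper_force: 59.5
```

```bash
python3 -m pendant '[[[1,0,0,-0.01,0],[1,0,0,-0.02,0],[1,0,0,-0.02,0],[1,0,0,-0.02,0],[1,0,0,-0.02,0],[1,0,0,-0.02,0],[1,0,0,-0.02,0],[1,0,0,-0.02,0],[1,0,0,-0.01,0],[1,0,0,0,0]]]' 80
python3 - <<'E'
from h import *
s=sense();print(s["t"],s["tool_pos"],s["orientation"],np.degrees(np.arctan2(*R.from_rotvec(s["orientation"]).as_matrix()[[1,0],0])),s["moment"],s["contact_force"])
for n in("side","top"):
    p=grab_frame(n);W=cloud(p);cv2.imwrite(f"pics/{n}1.png",p["frame"])
    m=(W[...,2]>225)&(W[...,2]<325)&(W[...,0]>530)&(W[...,0]<640)&(W[...,1]>325)&(W[...,1]<440)
    P=W[m];print(n,len(P));print(P[np.argsort(P[:,0])][::max(1,len(P)//8)].round())
i=cv2.imread("pics/side1.png")[60:210,200:360];cv2.imwrite("pics/c3.png",cv2.resize(i,None,fx=3.7,fy=3.7))
E
```

```text
t: 5.12
tool_pos: [479.7, 283.6, 307.8]
orientation: [-1.226, 2.888, -0.0]
contact_force: [-0.4, 0.5, -1.5]
width: 0.177
gripper_force: 78.0
5.1167 [479.69428866 283.5682233  307.80036958] [-1.22553275e+00  2.88778823e+00 -3.94195007e-04] -134.00853150237387 [-0.02965745  0.02474102  0.01881495] [-0.39107523  0.47052525 -1.51985691]
side 19
[[531. 336. 314.]
 [539. 346. 313.]
 [552. 362. 313.]
 [578. 387. 232.]
 [580. 390. 227.]
 [581. 390. 239.]
 [581. 386. 234.]
 [582. 388. 236.]
 [584. 390. 239.]
 [586. 389. 226.]]
top 34
[[568. 377. 316.]
 [571. 378. 313.]
 [572. 386. 308.]
 [574. 380. 312.]
 [576. 387. 312.]
 [578. 385. 312.]
 [580. 392. 313.]
 [583. 394. 313.]
 [586. 393. 309.]]
```

View pics/c3.png

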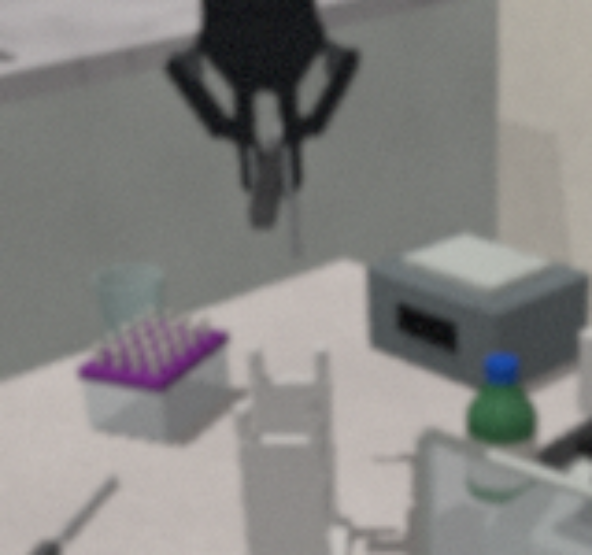

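```bash
python3 -m pendant '[[[1,0,0,0,3.7],[1,0,0,0,6.5],[1,0,0,0,6.5],[1,0,0,0,6.5],[1,0,0,0,6.5],[1,0,0,0,6.5],[1,0,0,0,4],[1,0,-0.01,0,0],[1,0,-0.02,0,0],[1,0,-0.03,0,0]]]' 80
python3 -m pendant '[[[1,0.0006,-0.04,0,0],[1,0.0006,-0.04,0,0],[1,0.0006,-0.04,0,0],[1,0.0006,-0.04,0,0],[1,0.0006,-0.04,0,0],[1,0.0006,-0.04,0,0],[1,0.0006,-0.04,0,0],[1,0.0006,-0.04,0,0],[1,0.0006,-0.03,0,0],[1,0,-0.02,0,0]]]' 80
python3 -m pendant '[[[1,0,-0.003,0,0],[1,0,0,0,0],[1,0,0,0,0],[1,0,0,0,0],[1,0,0,0,0],[1,0,0,0,0],[1,0,0,0,0],[1,0,0,0,0],[1,0,0,0,0],[1,0,0,0,0]]]' 80
cat > look.py <<'E'
from h import *
import sys
s=sense();yaw=np.arctan2(*R.from_rotvec(s["orientation"]).as_matrix()[[1,0],0]);print(s["t"],s["tool_pos"].round(1),np.degrees(yaw),s["contact_force"].round(1))
hd=-np.array([np.cos(yaw),np.sin(yaw)]);tip=s["tool_pos"][:2]+150*hd
S=np.array([533.5,-52.8]);n=np.array([.995,.101]);t=np.array([-.101,.995])
print("model tip",tip.round(1),"mixer x,y",((tip-S)@n-130).round(1),((tip-S)@t+92.7).round(1),"z",s["tool_pos"][2]-115)
for c in("side","top"):
    p=grab_frame(c);W=cloud(p);cv2.imwrite(f"pics/{c}_{sys.argv[1]}.png",p["frame"])
    d=W[...,:2]-tip;m=(np.hypot(d[...,0],d[...,1])<14)&(W[...,2]>s["tool_pos"][2]-120)&(W[...,2]<s["tool_pos"][2]+15)
    P=W[m];print(c,"rod",len(P),np.median(P,0).round(1) if len(P) else "",P.min(0).round() if len(P) else "",P.max(0).round() if len(P) else "")
    q=np.stack([(W[...,:2]-S)@n-130,(W[...,:2]-S)@t+92.7],-1)
    for nm,o in(("lever",0),("spare",209)):
        m=(np.abs(q[...,1]-o)<16)&(np.abs(q[...,0]+60)<45)&(W[...,2]>112)&(W[...,2]<125)
        print(c,nm,m.sum(),np.median(q[m],0).round(1) if m.any() else "")
E
python3 look.py a
```

```text
t: 6.05
tool_pos: [484.0, 223.5, 303.0]
orientation: [0.167, -3.134, 0.0]
contact_force: [0.7, -1.1, -1.2]
width: 0.169
gripper_force: 78.1
t: 6.88
tool_pos: [515.7, -148.5, 303.3]
orientation: [0.157, -3.135, -0.0]
contact_force: [0.2, -0.8, -2.1]
width: 0.17
gripper_force: 78.2
t: 7.72
tool_pos: [517.3, -147.9, 305.2]
orientation: [-0.159, 3.137, -0.0]
contact_force: [0.2, 0.3, -0.8]
width: 0.173
gripper_force: 78.2
7.7167 [ 517.3 -147.9  305.2] -174.1845011567644 [ 0.2  0.3 -0.8]
model tip [ 666.5 -132.7] mixer x,y -5.8 -0.2 z 190.20541851776784
side rod 166 [ 663.7 -134.4  245.1] [ 659. -138.  187.] [ 671. -129.  302.]
side lever 67 [-42.8  -0.9]
side spare 40 [-38.2 208.4]
top rod 79 [ 662.7 -130.5  270.8] [ 653. -138.  191.] [ 668. -128.  314.]
top lever 51 [-41.9  -0.1]
top spare 55 [-37.5 208.3]
```

```bash
python3 -m pendant '[[[1,0,0,0.01,0],[1,0,0,0.015,0],[1,0,0,0.015,0],[1,0,0,0.015,0],[1,0,0,0.015,0],[1,0,0,0.015,0],[1,0,0,0.01,0],[1,0,0,0.005,0],[1,0,0,0,0],[1,0,0,0,0]]]' 80
python3 look.py b; python3 - <<'E'
import cv2
a=cv2.imread("pics/side_b.png")[150:270,340:500];b=cv2.imread("pics/top_b.png")[80:200,300:460]
cv2.imwrite("pics/c4.png",cv2.resize(cv2.vconcat([a,b])if 0 else cv2.hconcat([a,b]),None,fx=2.5,fy=2.5,interpolation=2))
E
```

```text
t: 8.65
tool_pos: [517.4, -148.2, 205.3]
orientation: [-0.159, 3.137, -0.0]
contact_force: [-0.2, -0.4, -1.7]
width: 0.17
gripper_force: 78.3
8.65 [ 517.4 -148.2  205.3] -174.20892410698087 [-0.2 -0.4 -1.7]
model tip [ 666.6 -133. ] mixer x,y -5.7 -0.6 z 90.28827212402791
side rod 96 [ 664.3 -134.9  144.3] [ 659. -138.  105.] [ 669. -129.  184.]
side lever 66 [-42.7   0.3]
side spare 40 [-38.8 208.8]
top rod 59 [ 663.1 -130.6  174.3] [ 654. -136.   93.] [ 669. -129.  215.]
top lever 56 [-42.1  -0.3]
top spare 55 [-36.5 210.4]
```

View pics/c4.png

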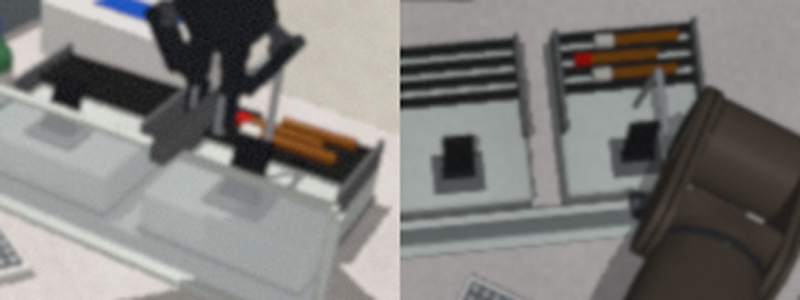

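Hook's leg stands just behind the lever (side ~270,140; lever ~250,155), clear of the tubes. Now pull.

```bash
python3 -m pendant '[[[1,0.005,0,0,0],[1,0.006,0,0,0],[1,0.006,0,0,0],[1,0.006,0,0,0],[1,0.006,0,0,0],[1,0.006,0,0,0],[1,0.006,0,0,0],[1,0.006,0,0,0],[1,0.005,0,0,0],[1,0.002,0,0,0]]]' 80
python3 -m pendant '[[[1,0.001,0,0,0],[1,0.001,0,0,0],[1,0.001,0,0,0],[1,0,0,0,0],[1,0,0,0,0],[1,0,0,0,0],[1,0,0,0,0],[1,0,0,0,0],[1,0,0,0,0],[1,0,0,0,0]]]' 80
python3 look.py c
```

```text
t: 9.58
tool_pos: [462.9, -153.6, 205.3]
orientation: [-0.158, 3.137, -0.0]
contact_force: [0.8, 0.2, -2.4]
width: 0.171
gripper_force: 78.2
t: 10.42
tool_pos: [460.5, -153.8, 205.1]
orientation: [0.159, -3.137, -0.0]
contact_force: [0.7, 0.2, -1.3]
width: 0.172
gripper_force: 78.3
10.4167 [ 460.5 -153.8  205.1] -174.20102644013602 [ 0.7  0.2 -1.3]
model tip [ 609.7 -138.6] mixer x,y -62.8 -0.4 z 90.09109895980504
side rod 95 [ 607.  -140.7  146.8] [ 603. -143.  109.] [ 612. -135.  184.]
side lever 67 [-85.  -1.]
side spare 37 [-37.9 207.5]
top rod 74 [ 605.9 -136.3  151.3] [ 597. -151.   86.] [ 611. -125.  219.]
top lever 51 [-83.7   1. ]
top spare 59 [-37.4 210.9]
```

```bash
for k in 1 ; do python3 -m pendant '[[[1,0.001,0,0,0],[1,0.001,0,0,0],[1,0.001,0,0,0],[1,0.001,0,0,0],[1,0,0,0,0],[1,0,0,0,0],[1,0,0,0,0],[1,0,0,0,0],[1,0,0,0,0],[1,0,0,0,0]]]' 80; done
python3 look.py d
```

```text
t: 11.35
tool_pos: [456.8, -154.4, 205.6]
orientation: [-0.158, 3.137, -0.001]
contact_force: [2.3, -0.5, 1.6]
width: 0.17
gripper_force: 78.6
11.35 [ 456.8 -154.4  205.6] -174.21703477772982 [ 2.3 -0.5  1.6]
model tip [ 606.1 -139.3] mixer x,y -66.5 -0.7 z 90.5616676621585
side rod 97 [ 604.3 -141.4  146.1] [ 592. -145.  110.] [ 610. -136.  214.]
side lever 69 [-85.7  -1.4]
side spare 42 [-38.6 207.1]
top rod 79 [ 603.5 -136.8  148.4] [ 594. -153.   86.] [ 609. -129.  217.]
top lever 51 [-83.5   1.9]
top spare 58 [-37.4 209.6]
```

```bash
python3 -m pendant '[[[1,0.001,0,0,0],[1,0.001,0,0,0],[1,0.001,0,0,0],[1,0,0,0,0],[1,0,0,0,0],[1,0,0,0,0],[1,0,0,0,0],[1,0,0,0,0],[1,0,0,0,0],[1,0,0,0,0]]]' 80
python3 look.py e; python3 - <<'E'
import cv2
a=cv2.imread("pics/side_e.png")[150:270,340:500];b=cv2.imread("pics/top_e.png")[80:200,300:460]
cv2.imwrite("pics/c5.png",cv2.resize(cv2.hconcat([a,b]),None,fx=2.5,fy=2.5,interpolation=2))
E
```

```text
t: 12.28
tool_pos: [453.7, -154.5, 205.2]
orientation: [-0.159, 3.137, -0.0]
contact_force: [5.1, 0.7, 0.4]
width: 0.172
gripper_force: 78.5
12.2833 [ 453.7 -154.5  205.2] -174.21027471356567 [5.1 0.7 0.4]
model tip [ 603.  -139.4] mixer x,y -69.6 -0.5 z 90.2057022013276
side rod 103 [ 602.6 -141.6  147.1] [ 589. -145.  111.] [ 608. -132.  216.]
side lever 63 [-85.6  -2.3]
side spare 37 [-38.6 209. ]
top rod 86 [ 601.  -137.2  143.3] [ 590. -152.   89.] [ 608. -127.  220.]
top lever 52 [-84.1   1.9]
top spare 56 [-37.8 208.6]
```

View pics/c5.png

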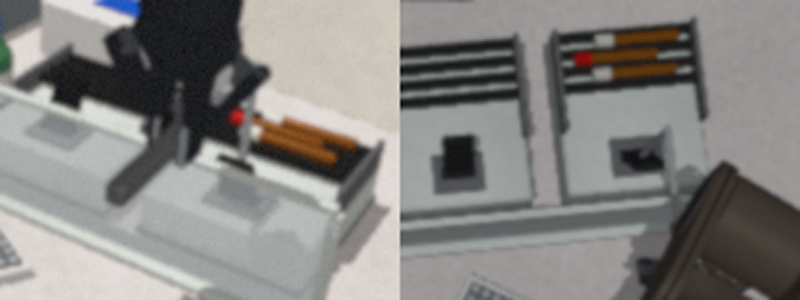

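Lever lies at its stop (force rising, no further motion), spare still off. Back off, lift, and check.

```bash
python3 -m pendant '[[[1,-0.01,0,0,0],[1,-0.01,0,0,0],[1,-0.005,0,0,0],[1,0,0,-0.01,0],[1,0,0,-0.02,0],[1,0,0,-0.02,0],[1,0,0,-0.02,0],[1,0,0,-0.02,0],[1,0,0,-0.015,0],[1,0,0,0,0]]]' 80
python3 look.py f
python3 -m pendant '[[[1,-0.004,0.01,0,0],[1,-0.004,0.02,0,0],[1,-0.004,0.03,0,0],[1,-0.004,0.04,0,0],[1,-0.004,0.04,0,0],[1,-0.004,0.04,0,0],[1,-0.004,0.04,0,0],[1,-0.004,0.04,0,0],[1,-0.004,0.04,0,0],[1,-0.004,0.04,0,0]]]' 80
python3 -m pendant '[[[1,-0.004,0.04,0,0],[1,-0.001,0.033,0,0],[1,0,0.02,0,0],[1,0,0,0,-4],[1,0,0,0,-6.5],[1,0,0,0,-6.5],[1,0,0,0,-6.5],[1,0,0,0,-6.5],[1,0,0,0,-6.5],[1,0,0,0,-3.7]]]' 80
python3 -m pendant '[[[1,0,0,0,0],[1,0,0,0,0],[1,0,0,0,0],[1,0,0,0,0],[1,0,0,0,0],[1,0,0,0,0],[1,0,0,0,0],[1,0,0,0,0],[1,0,0,0,0],[1,0,0,0,0]]]' 80
python3 look.py g
python3 - <<'E'
from h import *
for c in("side","top"):
    p=grab_frame(c);W=cloud(p);im=p["frame"].mean(-1)
    d=np.array([np.cos(.803),np.sin(.803)]);n=np.array([-d[1],d[0]])
    q=W[...,:2]-sense()["tool_pos"][:2];s=q@d;l=q@n
    for a,b in((-100,-60),(-60,-25),(70,100),(100,135),(142,158)):
        m=(s>a)&(s<b)&(abs(l)<14)&(W[...,2]>180)&(W[...,2]<340)
        if m.any():print(c,a,b,m.sum(),"lat",np.median(l[m]).round(1),"z",np.percentile(W[m][:,2],[2,50,90]).round(1),"s",np.percentile(s[m],[2,50,98]).round(1))
E
```

```text
t: 13.22
tool_pos: [479.3, -152.7, 314.5]
orientation: [-0.159, 3.134, -0.006]
contact_force: [0.2, -0.6, -0.9]
width: 0.171
gripper_force: 78.2
13.2167 [ 479.3 -152.7  314.5] -174.18410160808574 [ 0.2 -0.6 -0.9]
model tip [ 628.5 -137.5] mixer x,y -44.0 -1.2 z 199.45402908688914
side rod 179 [ 627.6 -139.6  259.5] [ 622. -143.  200.] [ 633. -135.  316.]
side lever 51 [-86.9  -1.2]
side spare 42 [-39.  208.6]
top rod 77 [ 625.4 -134.7  281.6] [ 616. -141.  200.] [ 631. -133.  325.]
top lever 47 [-84.8   0.6]
top spare 54 [-37.4 209.8]
t: 14.15
tool_pos: [482.2, 192.8, 308.1]
orientation: [0.159, -3.134, 0.001]
contact_force: [1.8, -0.9, -1.1]
width: 0.17
gripper_force: 78.3
t: 14.98
tool_pos: [478.1, 283.7, 307.7]
orientation: [1.233, -2.884, -0.0]
contact_force: [0.2, -1.0, -1.1]
width: 0.167
gripper_force: 78.3
t: 15.82
tool_pos: [479.5, 283.3, 310.2]
orientation: [-1.227, 2.892, 0.0]
contact_force: [0.8, 0.1, -1.4]
width: 0.169
gripper_force: 78.3
15.8167 [479.5 283.3 310.2] -134.01255042990744 [ 0.8  0.1 -1.4]
model tip [583.7 391.2] mixer x,y -35.2 529.4 z 195.19814598351877
side rod 42 [582.4 389.9 218.7] [578. 385. 195.] [588. 394. 243.]
side lever 51 [-86.6  -0.4]
side spare 41 [-39.1 207.7]
top rod 25 [578.8 387.6 319.2] [572. 381. 312.] [588. 395. 324.]
top lever 47 [-85.    0.1]
top spare 55 [-37.5 208.7]
side -100 -60 85 lat -1.6 z [303.  315.9 320.5] s [-96.3 -92.6 -63.2]
side -60 -25 37 lat -3.1 z [308.4 320.6 321.5] s [-57.3 -44.8 -26. ]
side 70 100 5 lat 1.2 z [316.  316.9 317.5] s [73.2 83.1 99.1]
side 100 135 2 lat 3.0 z [315.6 315.6 315.7] s [117.3 122.1 126.9]
side 142 158 42 lat -0.2 z [195.6 218.9 236.7] s [144.2 147.4 153.4]
top -100 -60 4 lat -6.0 z [313.  318.7 320.5] s [-93.8 -92.4 -90.3]
top 100 135 6 lat 0.6 z [316.3 318.7 320.8] s [129.6 132.  134.2]
top 142 158 17 lat 1.2 z [315.1 317.6 319.4] s [142.5 148.4 153.3]
```

```bash
python3 -m pendant '[[[1,0,0,0.015,0],[1,0,0,0.02,0],[1,0,0,0.02,0],[1,0,0,0.02,0],[1,0,0,0.02,0],[1,0,0,0.02,0],[1,0,0,0.02,0],[1,0,0,0.01,0],[1,0,0,0.005,0],[1,0,0,0,0]]]' 80
python3 -m pendant '[[[1,0,0,0.003,0],[1,0,0,0.003,0],[1,0,0,0.003,0],[1,0,0,0.002,0],[1,0,0,0.002,0],[1,0,0,0.001,0],[1,0,0,0,0],[1,0,0,0,0],[1,0,0,0,0],[1,0,0,0,0]]]' 60
```

```text
t: 16.85
tool_pos: [479.0, 283.1, 159.1]
orientation: [1.226, -2.89, -0.0]
contact_force: [-0.3, -0.1, -1.2]
width: 0.172
gripper_force: 78.3
t: 17.68
tool_pos: [479.6, 283.4, 146.6]
orientation: [-1.227, 2.891, -0.0]
contact_force: [-0.4, -0.4, 2.5]
width: 0.171
gripper_force: 78.8
```

```bash
python3 -m pendant '[[[1,0,0,0,0],[0.8,0,0,0,0],[0.75,0,0,0,0],[0.7,0,0,0,0],[0.6,0,0,0,0],[0.5,0,0,0,0],[0.4,0,0,0,0],[0.3,0,0,0,0],[0.1,0,0,0,0],[0,0,0,0,0]]]' 20
python3 -m pendant '[[[0,0,0,0,0],[0,0,0,0,0],[0,0,0,-0.01,0],[0,0,0,-0.02,0],[0,0,0,-0.02,0],[0,0,0,-0.02,0],[0,0,0,-0.02,0],[0,0,0,-0.02,0],[0,0,0,-0.02,0],[0,0,0,-0.02,0]]]' 20
python3 -m pendant '[[[0,0,0,-0.02,0],[0,0,0.01,0,0],[0,0,0.03,0,0],[0,0,0.04,0,0],[0,0,0.04,0,0],[0,0,0.04,0,0],[0,0,0.04,0,0],[0,0,0.02,0,0],[0,0,0,0,0],[0,0,0,0,0]]]' 20
python3 look.py h
python3 - <<'E'
from h import *
for n in("top","side"):
    V=cloud(grab_frame(n));im=cv2.imread(f"pics/{n}_h.png").astype(int).mean(-1)
    m=(V[...,2]>152)&(V[...,2]<161)&(V[...,0]>380)&(V[...,0]<560)&(V[...,1]>180)&(V[...,1]<380)&(im<95)
    P=V[m][:,:2]
    vx,vy,x0,y0=cv2.fitLine(P.astype(np.float32),cv2.DIST_HUBER,0,.01,.01).ravel()
    if vx<0:vx,vy=-vx,-vy
    d=np.array([vx,vy]);s=(P-[x0,y0])@d
    a,b=np.percentile(s,[.5,99.5]);print(n,len(P),"yaw",np.arctan2(vy,vx),[x0,y0]+a*d,[x0,y0]+b*d,V[m][:,2].mean())
a=cv2.imread("pics/side_h.png")[110:290,220:500];b=cv2.imread("pics/top_h.png")[80:260,190:470]
cv2.imwrite("pics/c6.png",cv2.resize(cv2.hconcat([a,b]),None,fx=1.42,fy=1.42))
E
```

```text
t: 18.52
tool_pos: [479.5, 283.3, 146.1]
orientation: [-1.227, 2.892, 0.0]
contact_force: [0.0, 0.6, -0.0]
width: 0.956
gripper_force: 0.0
t: 19.35
tool_pos: [479.4, 283.3, 298.1]
orientation: [-1.227, 2.891, -0.0]
contact_force: [-0.3, 0.7, 0.5]
width: 1.004
gripper_force: 0.0
t: 20.18
tool_pos: [319.8, 436.6, 315.5]
orientation: [1.231, -2.889, 0.001]
contact_force: [0.3, -0.2, -0.1]
width: 1.002
gripper_force: 0.0
20.1833 [319.8 436.6 315.5] -133.84080010607428 [ 0.3 -0.2 -0.1]
model tip [423.7 544.8] mixer x,y -178.9 698.4 z 200.49924040369274
side rod 0   
side lever 51 [-86.9  -1.3]
side spare 40 [-38.5 207.8]
top rod 0   
top lever 46 [-84.5   0.1]
top spare 59 [-37.7 208.5]
top 244 yaw 0.79016703 [413.54829147 217.05026519] [516.83487021 321.32669696] 158.21371728725418
side 118 yaw 0.79397273 [413.89217088 212.67470123] [512.28549774 312.77001948] 156.57413504516424
```

View pics/c6.png

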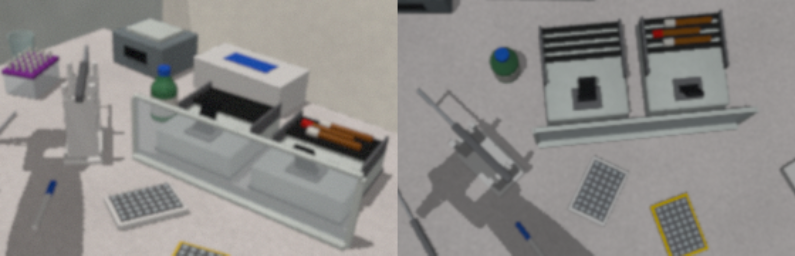

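Hook is back in its rest (left, ~80,90), the tube mixer's lever leans to the shield (~690,90), and the spare's is unchanged (~585,90).

```bash
python3 -c "
from station import *
print(job_done())"
```

```text
the job is handed in; nothing more can be done
None
```

The job is handed in at about 20 s: the hook drew the tube mixer's lever to its on stop (it held still under a 5 N pull), the empty mixer is still off, and the hook is back in its white rest within about 2 mm of where it started.

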